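Counterweight a microscope boom and hold it level over its post

TASK

Take the bored steel counterweight ring from the compartmented tray and set it fully down over the upright pin at the tail of the microscope boom. Then lift the boom out of its rest by the balance point of the loaded boom and finish while still holding it up, level and still: its collar bore centred above the stand's post with roughly 30 mm of air between post top and collar, its tail pointing back over the stand's base along the base's length. Do not touch the stand with the boom, and leave the other things in the tray and on the table where they are.

Things in the scene. Friction and masses are not known exactly. Their poses are not given: they have to be found in the camera images.
- ring_centre (a point): Centre (half-way up) of the counterweight: a plain steel ring standing flat in one of the tray's three compartments (which one varies), 40 mm outside diameter, 20 mm bore right through, 26 mm high, about 190 g. The only thing in the tray with a through bore.
- ring: The same steel ring; origin at the centre of its underside, z up along its bore.
- tray: White plastic tray fixed to the table, 215 mm (its x) by 140 mm (its y), walls and floor 4 mm thick, rim 20 mm high; two 17.6 mm high cross walls make three compartments in a row along its x, centred at x -70, 0 and +70 mm, each about 66 mm (x) by 132 mm (y). Inner floor 4 mm above the table. Origin: centre of its underside.
- boom: Loose boom, 600 g: aluminium bar along its x, 20 mm wide, 24 mm high (z 8 to 32 mm), clear to grip from x -78 to +70 mm. Heavy steel collar at +x: 56 mm diameter, 40 mm high, 30 mm upright bore, axis x +100 mm; screw knob to x +145 mm. 40 mm tail boss with upright pin, axis x -100 mm. Origin midway between these axes, level with the collar's underside; z up.
- boom_balance (a point): Balance point of the boom once the ring is on the pin (good to 10 mm along the bar; weights vary), half-way up the bar, 71 mm from the collar's axis (boom x = +29 mm, 20 mm above the collar's underside). Without the ring the balance point is hard against the collar (x = +70 mm). Axes as the boom's (x towards the collar).
- boom_pin (a point): Foot of the tail pin, on the top face of the tail boss, where the ring comes to sit. Pin 12 mm diameter, 32 mm high, tapered tip; with the ring seated, the ring's centre is 13 mm above this point. Axes as the boom's.
- boom_collar (a point): Centre of the collar's bore at the collar's underside. Axes as the boom's.
- rest: Grey rest for the boom, fixed to the table: 270 by 70 by 10 mm plate with two flat-topped blocks under the tail boss (top 53 mm above the table) and collar (45 mm). Between them the bar is free all round, 43 mm of air below. The boom just lies on it and lifts straight off. Origin: centre of its underside; its x runs along the boom to the collar.
- stand: Microscope stand, fixed to the table: white base plate 230 mm (its x) by 130 mm (its y) by 20 mm high, with a glass stage disc; upright round steel post 25 mm diameter near its +x end, top 120 mm above the table. Origin on the table under the post's axis; the base reaches from x = -190 to +40 mm. The boom's tail must point along its -x (over the stage disc).
- post_top (a point): Centre of the top face of the stand's post, 120 mm above the table.
- slug: Bystander in the tray: solid stepped steel weight with a knob on top, no bore, 34 mm diameter, 36 mm high. Origin at the centre of its underside.
- stopper: Bystander in the tray: solid tapered black rubber stopper, 40 mm at the top, 30 mm high. Origin at the centre of its underside.
- jar: Bystander on the table: amber screw-top jar, 56 mm diameter, 90 mm high. Origin at the centre of its underside.
- slides: Bystander on the table: cardboard box of slides 55 by 85 by 28 mm. Origin at the centre of its underside.
Mind the look-alikes: they are no part of the job. What is shaped like the ring but green or red is not meant.

How it is judged (in metres and radians):
On the way, in this order (a step that is already met when the one before it is completed fails the run):
1. the ring is let go, fully down on the tail pin while the boom lies in its rest (horizontal distance between ring_centre and boom_pin below 0.008 m and z of ring_centre in the frame of boom_pin below 0.017 m and contact force between ring and the fingers below 0.3 N and contact force between boom and rest above 0.5 N), for 0.2 s.
2. the boom is lifted clear of its rest with the ring on it (height (world z) of boom above 0.08 m and contact force between boom and rest below 0.1 N and contact force between boom and the fingers above 1 N and horizontal distance between ring_centre and boom_pin below 0.012 m), for 0.2 s.
At the end, for the whole second after the job is handed in: Gripper alone holds the boom within 20 mm of the loaded balance point, still, level within 5 degrees, collar within 8 mm sideways of the post axis and 12 to 55 mm above its top, tail over the base within 0.15 rad of its length; ring fully down on the pin (centre within 17 mm of its foot) (contact force between boom and the fingers above 1 N and contact force between boom and stand below 0.1 N and contact force between boom and rest below 0.1 N and contact force between ring and the fingers below 0.3 N and x of the grasp point in the frame of boom_balance between -0.02 and 0.02 m and angle between boom's own z axis and vertical below 0.09 rad and horizontal distance between boom_collar and post_top below 0.008 m and z of boom_collar in the frame of post_top between 0.012 and 0.055 m and angle between the x axis of boom and the x axis of stand, either way round below 0.15 rad and x of boom_pin in the frame of stand below -0.1 m and horizontal distance between ring_centre and boom_pin below 0.008 m and z of ring_centre in the frame of boom_pin below 0.017 m and linear speed of boom below 0.02 m/s); the arm keeps its last pose, push and grip.
It fails at once if the boom knocks against the stand (contact force between boom and stand above 2 N).
It fails at once if another thing in the tray or on the table is displaced by more than 25 mm (distance of any of slug, stopper, jar, slides from where it was at the start of the episode above 0.025 m).
It also fails if it takes over 66 s, if anything falls off the work surface, if the arm or the gripper's body presses on something with over 40 N, if the wrist force passes 120 N, or if a joint passes its speed limit or range.

ROBOT

A 6-joint arm with a two-finger parallel gripper is mounted at the origin on the work surface. World frame = base frame: x ahead of the robot, y to its left, z up, the work surface at z = 0. Lengths are in mm, angles in rad, forces in N, time in s.
With the tool pointing down it reaches from about 275 to 750 mm from the base axis. Payload 10.2 kg.
Tool frame: the origin (TCP) lies between the finger pads; the fingertips stand 11 mm ahead of it and the grasp point (between the pads) lies 8 mm behind it; z points along the fingers, y is the line along which they close (so a half turn about z gives the same grasp; the last joint's range is limited). The gripper opens to 85 mm and grips with 20 to 120 N. Pads are 22 mm wide; open, the fingers measure 114 mm over their backs; the gripper's body (76 mm by 85 mm) begins 54 mm behind the grasp point. The pads swing forward as they close: fully open they stand 13 mm farther back than shut.
Start: joints at [0.922, 0.313, 1.498, -0, 1.331, -0.223], TCP at [216.864, 478.123, 242.294] pointing down, gripper open.
Joint ranges: [-2.94, 2.94], [-0.97, 2.17], [0.19, 2.56], [-1.23, 4.37], [0.02, 3.11], [-2.88, 2.88]. Speed limits (rad/s): [2.39, 2.39, 3.01, 3.14, 3.14, 3.14].

INTERFACE

Orientations are given as a unit quaternion [w, x, y, z].
In Python, from rig import sense, eyes, finish_job gives the robot as it stands.
- The arm moves only by the shell command python3 -m jog 'ROWS' [FORCE]. ROWS is JSON, a list of rows, each a list of 7 numbers: the shift along the tool's x, y, z in m, then the turn, a rotation vector about the tool's x, y, z in rad, then the finger opening in m, from 0 to 0.0854. In form: [[dx, dy, dz, rx, ry, rz, gripper], ...]. A call has 1 to 5 rows; each row shifts and turns the commanded pose from where the row before left it, along the tool's axes as they then stand; what a row does not reach is not made up. A row lasts 1/10 s, in which the tool goes at most 50 mm and 8.59 degrees, less where a joint would pass 70% of its speed; a pose out of reach is approached as far as the arm can. A call is refused whole if a number of a shift passes 0.05 or a number of a turn 0.15, either way. A call with a gripper value outside its range is refused whole. The fingers move at their own pace and stop on an object; FORCE is the grip in N (left out, the last holds). Time passes only in rows, so rows that do not move let the fingers close. It gives the time, the measured TCP pose, the force, the opening and the grip force at its end, in the units of the state.
- sense(): the state, without advancing time (a new reading comes with each control period).
- eyes.capture(name): name is "scene" or "top"; returns the picture (400x640x3 uint8, red, green, blue); there is no depth.
- eyes.calibration(name): a dict with "fx", "fy", "cx", "cy" (pixels), "dist" ([k1, k2, p1, p2, k3] as OpenCV has them; the pictures are not rectified), "cam_to_world" (4x4, takes a point from camera to world coordinates). Camera axes: x right, y down, z forward; pixel columns grow to the right and rows downward; lengths in mm; the calibration is good to about 2 mm. A picture is of the moment at which its call begins. calibration takes no time and is no camera call.
- finish_job(): hands the job in; it is judged then, once.
The state is a dict: "time_s": time; "joints": joint angles; "dq": joint speeds; "tau": joint torques, N m; "eef_pos": TCP position; "ee_rot": TCP orientation; "force": force on the tool from outside, world axes, zero at the start; "wrist_torque": the same for the moment, N m; "grip_width": opening from 0.0 (shut) to 1.0 (fully open); "grip_force": force on a finger pad.
Only numpy, scipy, OpenCV 4.12 (cv2) and the standard library are available. Lean on these libraries where they do the work, as an engineer would, in place of code of your own. Each camera call takes 0.05 s, during which the arm holds its last target. There are 200 camera calls.

## Working session

There is one attempt and no reset: what is moved stays moved. The work goes in short steps, Python scripts to look and compute and a shell command to move; the robot and the scene stay as the last step left them, time stands still between calls to the robot, and variables do not carry over. Pictures are saved under pics/ and viewed, at most 10 in all, crops included, and the job is handed in when it is done.

```bash
ls; mkdir -p pics
python3 - <<'E'
from rig import sense, eyes
import cv2, numpy as np
np.set_printoptions(suppress=True,precision=4)
s=sense(); print(s)
for n in("scene","top"):
    im=eyes.capture(n); cv2.imwrite(f"pics/{n}0.png",im[...,::-1])
    print(n,eyes.calibration(n))
E
```

```text
pics
{'time_s': 0.0, 'joints': array([ 0.9216,  0.3135,  1.4984,  0.    ,  1.331 , -0.2234]), 'dq': array([ 0.0003,  0.0014, -0.0019,  0.0001,  0.0014,  0.0002]), 'tau': array([ -0.0003, -41.2266, -25.9744,  -0.0002,   0.0042,   0.    ]), 'eef_pos': array([216.6917, 477.9211, 241.7163]), 'ee_rot': array([-0.0003,  0.2113,  0.9774, -0.0006]), 'force': array([-0.9455,  0.3506,  0.1619]), 'wrist_torque': array([-0.014 , -0.0028, -0.058 ]), 'grip_force': 0.0, 'grip_width': 0.9977709048284484}
scene {'fx': 370.3409421951346, 'fy': 370.3409421951346, 'cx': 319.9773471221055, 'cy': 200.09214469283077, 'dist': array([-0.0197,  0.    ,  0.    ,  0.    ,  0.    ]), 'cam_to_world': array([[  -0.5324,    0.6517,   -0.5402, 1042.8337],
       [   0.8463,    0.4242,   -0.3223,  299.0367],
       [   0.019 ,   -0.6287,   -0.7774,  720.8656],
       [   0.    ,    0.    ,    0.    ,    1.    ]])}
top {'fx': 490.8809065871155, 'fy': 490.8809065871155, 'cx': 324.1126860485347, 'cy': 193.48736063250615, 'dist': array([0.0363, 0.    , 0.    , 0.    , 0.    ]), 'cam_to_world': array([[   0.0184,   -0.9965,    0.0821,  525.5494],
       [  -0.9998,   -0.0179,    0.0068,   43.538 ],
       [  -0.0053,   -0.0822,   -0.9966, 1187.2682],
       [   0.    ,    0.    ,    0.    ,    1.    ]])}
```

View pics/scene0.png

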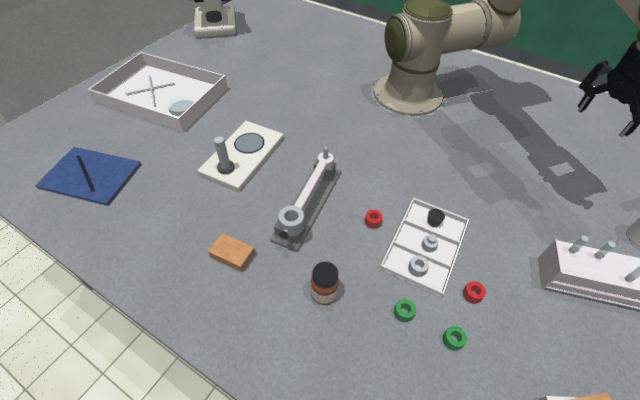

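View pics/top0.png

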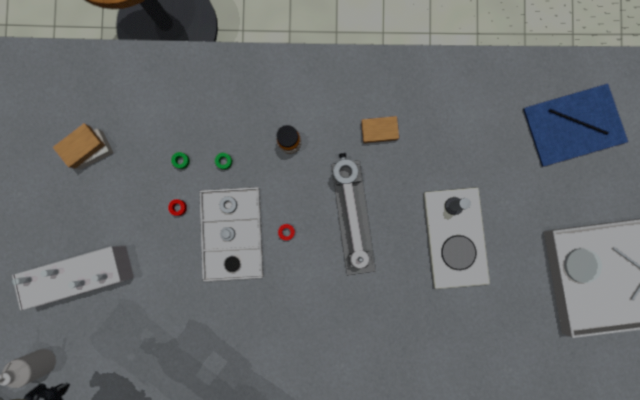

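Top view: the boom runs from its collar (345,171) to its tail boss (359,260), and the stand's post top is near (463,203) with its base at (456,238). The tray spans (231,234). Candidates in the tray are the pale annulus at top (228,205) / scene (419,265), the slug at (228,234) / (430,242), and the black stopper at (232,264). The red and green rings on the table are look-alikes. The annulus fits the ring because it is steel with a through bore. I'll confirm that in a crop and cut the boom and stand features at the same time.

```bash
cat > h.py <<'E'
import cv2, numpy as np
from rig import sense, eyes
np.set_printoptions(suppress=True,precision=2)
def ray(n,px):
    c=eyes.calibration(n); K=np.array([[c['fx'],0,c['cx']],[0,c['fy'],c['cy']],[0,0,1]])
    u=cv2.undistortPoints(np.array([[px]],float),K,np.array(c['dist']))[0,0]
    T=np.array(c['cam_to_world']); d=T[:3,:3]@[u[0],u[1],1]; return T[:3,3],d/np.linalg.norm(d)
def plane(n,px,z):
    o,d=ray(n,px); return o+d*(z-o[2])/d[2]
def tri(ps,pt):
    (o1,d1),(o2,d2)=ray('scene',ps),ray('top',pt)
    t=np.linalg.lstsq(np.c_[d1,-d2],o2-o1,rcond=None)[0]
    a,b=o1+t[0]*d1,o2+t[1]*d2; return (a+b)/2,np.linalg.norm(a-b)
def proj(n,P):
    c=eyes.calibration(n); K=np.array([[c['fx'],0,c['cx']],[0,c['fy'],c['cy']],[0,0,1]])
    T=np.linalg.inv(c['cam_to_world']); return cv2.projectPoints(np.array(P,float).reshape(-1,3),cv2.Rodrigues(T[:3,:3])[0],T[:3,3],K,np.array(c['dist']))[0][:,0]
E
python3 - <<'E'
import cv2,numpy as np
s=cv2.imread('pics/scene0.png');t=cv2.imread('pics/top0.png')
def c(im,x,y,w,h,k): return cv2.resize(im[y:y+h,x:x+w],(w*k,h*k),interpolation=cv2.INTER_CUBIC)
# tile 400x300 each -> 800x600
a=np.hstack([c(s,380,200,100,75,4),c(t,190,180,100,75,4)])
b=np.hstack([c(s,265,145,80,100,4),c(t,325,145,60,75,5)[:, :300],])if 0 else np.hstack([c(s,265,145,100,75,4),c(t,325,150,100,75,4)])
cv2.imwrite('pics/crop1.png',np.vstack([a,b]))
a=np.hstack([c(s,265,190,100,75,4),c(t,325,215,100,75,4)])
b=np.hstack([c(s,195,120,100,75,4),c(t,415,180,100,75,4)])
cv2.imwrite('pics/crop2.png',np.vstack([a,b]))
E
```

```text
(no output)
```

View pics/crop1.png

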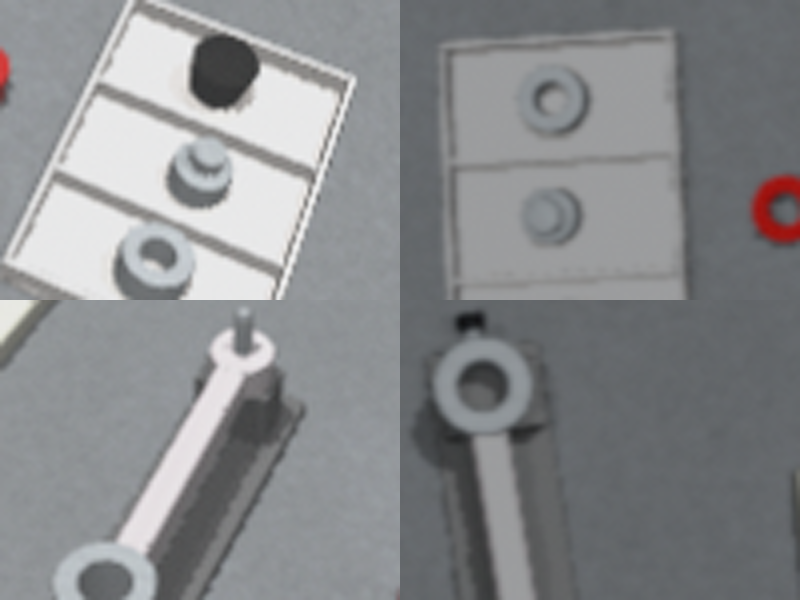

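View pics/crop2.png

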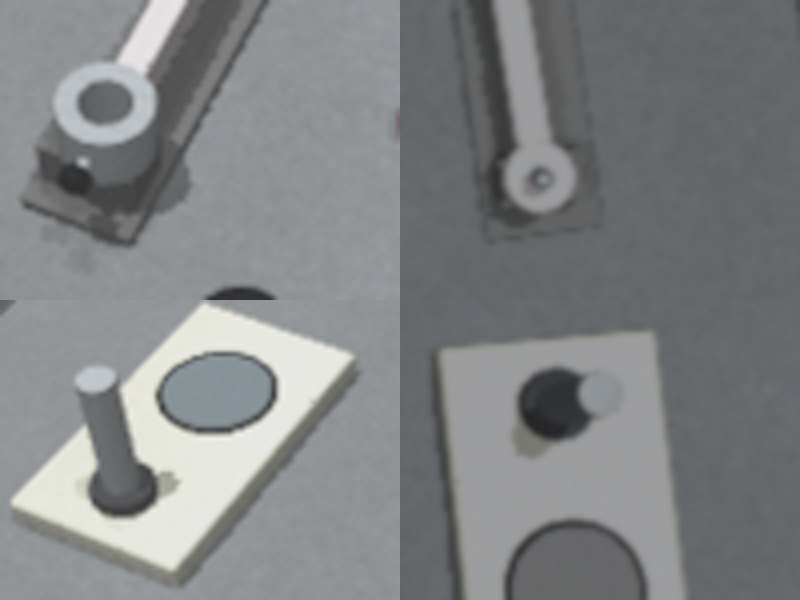

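The crop confirms the ring: the annulus at top (228,205) has an open bore with the floor visible through it. The middle item is the solid, knobbed slug. Next I'll measure with masks, ellipses and triangulation.

Run:
```python
from h import *
s=cv2.imread('pics/scene0.png').astype(int);t=cv2.imread('pics/top0.png').astype(int)
for n,im,x,y in[('s',s,418,253),('s',s,415,256),('s',s,388+10,262),('s',s,290,209),('s',s,219,139),('s',s,325,157),('s',s,310,185),('s',s,243,140),('s',s,330,154),
 ('t',t,228,197),('t',t,221,205),('t',t,345,161),('t',t,463,203),('t',t,352,258),('t',t,352,215),('t',t,456,300-60),('t',t,430,220),('t',t,210,215)]: print(n,x,y,im[y,x])
```

```text
s 418 253 [145 146 148]
s 415 256 [212 209 205]
s 398 262 [232 232 231]
s 290 209 [185 182 176]
s 219 139 [202 198 191]
s 325 157 [112 109 106]
s 310 185 [227 224 230]
s 243 140 [153 148 135]
s 330 154 [226 224 227]
t 228 197 [148 145 140]
t 221 205 [150 146 141]
t 345 161 [153 149 143]
t 463 203 [152 149 143]
t 352 258 [151 150 149]
t 352 215 [158 156 155]
t 456 240 [104 103 102]
t 430 220 [157 156 155]
t 210 215 [158 157 156]
```

```bash
cat > m.py <<'E'
from h import *
def steel(im,roi,lo,hi,d):
    x,y,w,h=roi; a=cv2.resize(im[y:y+h,x:x+w],None,fx=4,fy=4,interpolation=cv2.INTER_CUBIC).astype(int)
    m=((a[...,0]-a[...,2]>=d)&(a.max(2)>lo)&(a.max(2)<hi)).astype(np.uint8)
    m=cv2.morphologyEx(m,cv2.MORPH_OPEN,np.ones((3,3)))
    c=max(cv2.findContours(m,cv2.RETR_EXTERNAL,2)[0],key=cv2.contourArea)
    e=cv2.fitEllipse(cv2.convexHull(c)); p=(np.array(e[0])+.5)/4-.5+[x,y]
    return p,np.array(e[1])/4
def white(im,roi,lo,d=6):
    x,y,w,h=roi; a=im[y:y+h,x:x+w].astype(int)
    m=((a[...,0]-a[...,2]<d)&(a.min(2)>lo)).astype(np.uint8)
    n,l,st,ce=cv2.connectedComponentsWithStats(m); k=1+np.argmax(st[1:,4]); return (l==k),np.array([x,y])
E
python3 - <<'E'
from m import *
s=cv2.imread('pics/scene0.png');t=cv2.imread('pics/top0.png')
R={'ring':((400,250,40,32),(212,192,34,28)),'collar':((275,203,32,27),(330,156,32,30)),'post':((205,130,32,18),(456,196,18,16))}
for k,(a,b) in R.items():
    ps,es=steel(s,a,160,222,5); pt,et=steel(t,b,120,200,4)
    print(k,ps,es,pt,et,*tri(ps,pt))
for n,im,roi,lo in(('scene',s,(285,150,60,65),195),('top',t,(335,180,40,95),138)):
    m,o=white(im,roi,lo)
    yy,xx=np.nonzero(m); p=np.c_[xx,yy]+o; print(n,len(p),p.min(0),p.max(0))
    for y in range(p[:,1].min(),p[:,1].max()+1,4): q=p[p[:,1]==y,0]; print(y,q.min(),q.max(),end='; ')
    print()
# tray: side check & stand base corners
m,o=white(t,(415,180,80,115),135); c=max(cv2.findContours(m.astype(np.uint8),0,2)[0],key=cv2.contourArea); r=cv2.minAreaRect(c); B=cv2.boxPoints(r)+o
print('stand base',[plane('top',q,20)[:2].round(1) for q in B])
E
```

```text
ring [419.19 263.26] [15.18 19.18] [226.66 203.89] [16.72 17.27] [592.29 281.32  27.69] 0.35013478896600153
collar [290.5  215.14] [20.78 25.69] [345.33 170.85] [23.86 25.08] [668.94   3.8   82.83] 0.42461665895413847
post [218.24 139.02] [ 6.92 10.97] [465.38 202.7 ] [11.67 12.71] [ 598.69 -255.64  119.33] 0.8262896120337536
scene 434 [295 153] [332 208]
153 321 329; 157 318 332; 161 320 330; 165 318 324; 169 315 322; 173 313 320; 177 310 317; 181 308 315; 185 306 313; 189 304 311; 193 301 308; 197 299 306; 201 297 304; 205 295 301; 
top 650 [344 184] [367 267]
184 345 350; 188 345 351; 192 345 352; 196 346 352; 200 347 353; 204 347 354; 208 348 354; 212 349 355; 216 349 356; 220 350 356; 224 351 357; 228 351 358; 232 352 358; 236 353 359; 240 353 360; 244 354 360; 248 355 361; 252 355 364; 256 352 367; 260 352 367; 264 354 365; 
stand base [array([ 629.1, -187.5]), array([ 645.6, -314.1]), array([ 418.9, -336.9]), array([ 402.4, -212.6])]
```

Run:
```python
from m import *
t=cv2.imread('pics/top0.png'); s=cv2.imread('pics/scene0.png')
C=np.array([668.94,3.8,82.83])
P=plane('top',(359.5,259.3),77); print('boss plane',P,np.linalg.norm(P[:2]-C[:2]),'pintip',*tri((325.4,147.2),(359.9,259.1)))
print('boss tri',*tri((325,157.5),(359.5,259.3)))
mid=lambda y,a,b: plane('top',((a+b)/2,y),77)
A=[mid(*q) for q in[(188,345,351),(200,347,353),(212,349,355),(224,351,357),(236,353,359),(248,355,361)]]
d=A[0]-A[-1]; print('bar yaw',np.arctan2(d[1],d[0]),'boss yaw',np.arctan2(*(C-P)[[1,0]]),A[0],A[-1])
m,o=white(t,(195,182,70,105),135)
c=cv2.findContours(m.astype(np.uint8),0,2)[0]; B=cv2.boxPoints(cv2.minAreaRect(np.vstack(c)))+o
print('tray',[plane('top',q,20)[:2].round(1) for q in B])
print('ring reproj at z30: ',plane('top',(226.66,203.89),30),plane('scene',(419.19,263.26),30))
# pin/boss reprojection for the boom
y=np.arctan2(*(C-P)[[1,0]]); u=np.array([np.cos(y),np.sin(y),0]); Q=C-200*u; print('pin',Q)
print(proj('scene',[[Q[0],Q[1],77],[Q[0],Q[1],109]]),proj('top',[[Q[0],Q[1],77],[Q[0],Q[1],109]]))
```

```text
boss plane [470.39 -30.91  77.  ] 201.56285679346584 pintip [472.69 -29.98 109.87] 0.9273823262537607
boss tri [470.32 -31.47  72.68] 0.6081113048387013
bar yaw 0.17866416000914787 boss yaw 0.17305932581987052 [630.46  -2.87  77.  ] [495.49 -27.24  77.  ]
tray [array([616.7, 348.7]), array([627.3, 211.9]), array([422.3, 193.6]), array([412.2, 328.4])]
ring reproj at z30:  [592.1  281.01  30.  ] [593.87 281.22  30.  ]
pin [471.93 -30.64  82.83]
[[325.12 156.77]
 [325.51 147.2 ]] [[359.39 258.61]
 [360.36 259.34]]
```

```bash
cat > go.py <<'E'
import sys
from h import *
from scipy.spatial.transform import Rotation as R
def rel(x,y,z,yaw):
    s=sense(); q=s['ee_rot']; M=R.from_quat([q[1],q[2],q[3],q[0]]).as_matrix()
    c,n=np.cos(yaw),np.sin(yaw); T=np.array([[-c,-n,0],[-n,c,0],[0,0,-1]]).T
    T=np.c_[[-c,-n,0],[-n,c,0],[0,0,-1]]
    print('pos',s['eef_pos'],'t',s['time_s'],'F',s['force'],'w',s['grip_width']*85.4,'gf',s['grip_force'],'q',s['joints'])
    print('shift tool mm',M.T@(np.array([x,y,z])-s['eef_pos']),'turn',R.from_matrix(M.T@T).as_rotvec().round(4))
if __name__=='__main__': rel(*map(float,sys.argv[1:]))
E
python3 -m jog '[[0,0,0,0,0,-0.15,0.06],[0,0,0,0,0,-0.15,0.06],[0,0,0,0,0,-0.15,0.06],[0,0,0,0,0,-0.15,0.06],[0,0,0,0,0,0,0.06]]'; python3 go.py 592.5 281.2 80 0.176
```

```text
time_s: 0.6
eef_pos: [216.8, 478.0, 242.0]
ee_rot: [-0.0, -0.088, 0.996, -0.0]
force: [0.6, 0.1, 0.3]
grip_width: 0.705
grip_force: 0.0
pos [216.78 478.   241.99] t 0.6 F [0.62 0.09 0.35] w 60.18060354693353 gf 0.0 q [ 0.92  0.31  1.5  -0.    1.33 -0.82]
shift tool mm [-335.67 -259.3   161.94] turn [-0. -0. -0.]
```

```bash
python3 -m jog '[[-0.0335,-0.026,0,0,0,0,0.06],[-0.0335,-0.026,0,0,0,0,0.06],[-0.0335,-0.026,0,0,0,0,0.06],[-0.0335,-0.026,0,0,0,0,0.06],[-0.0335,-0.026,0,0,0,0,0.06]]' >/dev/null; python3 -m jog '[[-0.0335,-0.026,0,0,0,0,0.06],[-0.0335,-0.026,0,0,0,0,0.06],[-0.0335,-0.026,0,0,0,0,0.06],[-0.0335,-0.026,0,0,0,0,0.06],[-0.0335,-0.026,0,0,0,0,0.06]]' >/dev/null; python3 -m jog '[[0,0,0.04,0,0,0,0.06],[0,0,0.04,0,0,0,0.06],[0,0,0.04,0,0,0,0.06],[0,0,0.04,0,0,0,0.06],[0,0,0,0,0,0,0.06]]'; python3 go.py 592.5 281.2 17 0.176
```

```text
time_s: 2.1
eef_pos: [589.0, 279.2, 76.6]
ee_rot: [-0.005, -0.085, 0.996, -0.001]
force: [-0.4, 0.2, 0.7]
grip_width: 0.701
grip_force: 0.0
pos [589.02 279.24  76.58] t 2.1 F [-0.37  0.21  0.68] w 59.9034035766395 gf 0.0 q [ 0.26  0.75  1.25 -0.    1.15 -1.48]
shift tool mm [-4.41  1.41 59.53] turn [-0.   -0.01 -0.01]
```

```bash
python3 -m jog '[[0,0,0,0,0,0,0.06],[0,0,0,0,0,0,0.06]]' >/dev/null; python3 go.py 592.5 281.2 17 0.176
```

```text
pos [593.1  280.5   85.12] t 2.3 F [ 0.19 -0.11  0.59] w 60.00848883877762 gf 0.0 q [ 0.26  0.74  1.24 -0.    1.15 -1.48]
shift tool mm [ 0.76  0.76 68.12] turn [ 0.  0. -0.]
```

```bash
python3 -m jog '[[0.001,0.001,0.03,0,0,0,0.06],[0,0,0.02,0,0,0,0.06],[0,0,0.01,0,0,0,0.06],[0,0,0.008,0,0,0,0.06],[0,0,0,0,0,0,0.06]]'; python3 -m jog '[[0,0,0,0,0,0,0.03],[0,0,0,0,0,0,0.03],[0,0,0,0,0,0,0.03],[0,0,0,0,0,0,0.03],[0,0,0,0,0,0,0.03]]' 35; python3 -m jog '[[0,0,0,0,0,0,0.03],[0,0,0,0,0,0,0.03]]'
```

```text
time_s: 2.8
eef_pos: [591.0, 281.0, 14.7]
ee_rot: [0.0, -0.087, 0.996, 0.0]
force: [-0.1, -0.4, 0.8]
grip_width: 0.705
grip_force: 0.0
time_s: 3.3
eef_pos: [591.5, 281.2, 15.8]
ee_rot: [0.001, -0.087, 0.996, 0.0]
force: [-1.2, -1.3, 7.0]
grip_width: 0.453
grip_force: 35.6
time_s: 3.5
eef_pos: [591.5, 281.2, 15.8]
ee_rot: [0.001, -0.087, 0.996, 0.0]
force: [-1.4, -0.9, 6.8]
grip_width: 0.451
grip_force: 35.6
```

```bash
python3 go.py 592.5 281.2 17 0.176
python3 - <<'E'
from h import *
s=eyes.capture('scene')[...,::-1]; t=eyes.capture('top')[...,::-1]
c=lambda im,x,y,w,h,k: cv2.resize(im[y:y+h,x:x+w],(w*k,h*k),interpolation=2)
cv2.imwrite('pics/grip.png',np.hstack([c(s,360,180,130,100,3),c(t,180,160,130,100,3)]))
E
```

```text
pos [591.46 281.17  15.8 ] t 3.5 F [-1.42 -0.89  6.76] w 38.5411982593199 gf 35.568810403347015 q [ 0.27  0.83  1.28 -0.    1.03 -1.48]
shift tool mm [-1.03 -0.15 -1.2 ] turn [ 0.  0. -0.]
```

View pics/grip.png

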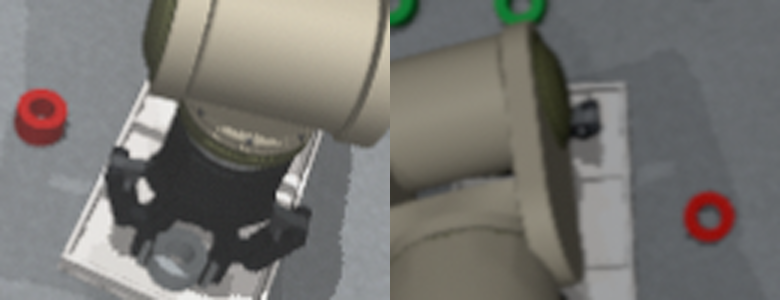

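```bash
python3 -m jog '[[0,0,-0.005,0,0,0,0.03],[0,0,-0.02,0,0,0,0.03],[0,0,-0.04,0,0,0,0.03],[0,0,-0.045,0,0,0,0.03],[0,0,-0.04,0,0,0,0.03]]' 40; python3 -m jog '[[0,0,0,0,0,0,0.03],[0,0,0,0,0,0,0.03]]'; python3 go.py 471.5 -30.6 165 0.176
python3 - <<'E'
from m import *
s=eyes.capture('scene')[...,::-1].copy(); cv2.imwrite('pics/l.png',s)
p=proj('scene',sense()['eef_pos'])[0]; print(p)
x,y=(p-[40,40]).astype(int); cv2.imwrite('pics/lift.png',cv2.resize(s[y:y+80,x:x+80],None,fx=6,fy=6,interpolation=2)); print(x,y)
E
```

```text
time_s: 4.1
eef_pos: [590.5, 280.9, 166.5]
ee_rot: [0.0, -0.087, 0.996, 0.0]
force: [0.4, 0.2, -1.9]
grip_width: 0.454
grip_force: 40.7
time_s: 4.3
eef_pos: [590.6, 280.9, 164.5]
ee_rot: [0.0, -0.087, 0.996, 0.0]
force: [-0.5, 0.7, -2.6]
grip_width: 0.451
grip_force: 40.7
pos [590.57 280.91 164.55] t 4.3 F [-0.53  0.71 -2.58] w 38.550761259926745 gf 40.71500010788441 q [ 0.27  0.66  1.17  0.    1.31 -1.48]
shift tool mm [ 171.25 -286.17   -0.55] turn [ 0.  0. -0.]
[436.12 225.96]
396 185
```

View pics/lift.png

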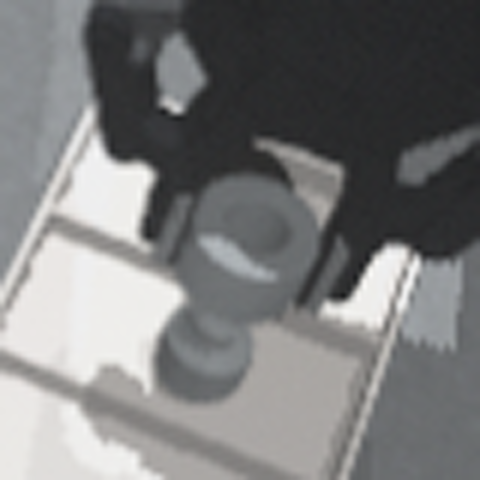

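The ring is held between the pads. Its top-face ellipse in the crop is centred near (252,222), i.e. scene (437.9,221.9). Next I'll get the in-hand offset.

```bash
python3 - <<'E'
from h import *
e=sense()['eef_pos']; print('ring-tcp',plane('scene',(437.9,221.9),e[2]+14.2)-e)
print('collar,pin,post in scene only',plane('scene',(290.5,215.14),85),plane('scene',(325.12,157.2),77),plane('scene',(325.45,147.2),109),plane('scene',(218.24,139.02),120))
print('top only',plane('top',(345.33,170.85),85),plane('top',(359.5,259.3),77),plane('top',(359.9,259.1),109),plane('top',(465.38,202.7),120))
E
python3 -m jog '[[0.034,-0.03,0,0,0,0,0.03],[0.034,-0.03,0,0,0,0,0.03],[0.034,-0.03,0,0,0,0,0.03],[0.034,-0.03,0,0,0,0,0.03],[0.034,-0.03,0,0,0,0,0.03]]' >/dev/null; python3 -m jog '[[0,-0.034,0,0,0,0,0.03],[0,-0.034,0,0,0,0,0.03],[0,-0.034,0,0,0,0,0.03],[0,-0.034,0,0,0,0,0.03],[0,0,0,0,0,0,0.03]]'; python3 -m jog '[[0,0,0,0,0,0,0.03],[0,0,0,0,0,0,0.03]]' >/dev/null; python3 go.py 471.5 -30.6 130 0.176
```

```text
ring-tcp [ 1.17 -0.07 14.2 ]
collar,pin,post in scene only [670.3    4.61  85.  ] [473.21 -29.84  77.  ] [472.01 -30.76 109.  ] [ 599.03 -254.62  120.  ]
top only [668.54   4.06  85.  ] [470.39 -30.91  77.  ] [472.43 -29.63 109.  ] [ 598.9 -255.8  120. ]
time_s: 5.35
eef_pos: [472.7, -33.1, 162.8]
ee_rot: [-0.001, -0.085, 0.996, 0.0]
force: [0.2, -0.2, -1.6]
grip_width: 0.451
grip_force: 40.9
pos [472.25 -29.36 163.46] t 5.55 F [ 0.18  0.13 -2.17] w 38.5508588104302 gf 40.92503389343619 q [-0.31  0.28  1.76  0.    1.1  -2.06]
shift tool mm [ 0.9  -1.13 33.46] turn [ 0. -0. -0.]
```

```bash
python3 -m jog '[[0.001,-0.001,0.012,0,0,0,0.03],[0,0,0.012,0,0,0,0.03],[0,0,0.006,0,0,0,0.03],[0,0,0,0,0,0,0.03],[0,0,0,0,0,0,0.03]]'
python3 - <<'E'
from h import *
s=eyes.capture('scene')[...,::-1]; t=eyes.capture('top')[...,::-1]
c=lambda im,x,y,w,h,k: cv2.resize(im[y:y+h,x:x+w],(w*k,h*k),interpolation=2)
cv2.imwrite('pics/over.png',np.hstack([c(s,290,110,70,70,5),c(t,325,220,70,70,5)]))
E
python3 go.py 471.2 -30.4 102 0.176
```

```text
time_s: 6.05
eef_pos: [472.1, -31.0, 134.6]
ee_rot: [0.0, -0.087, 0.996, -0.0]
force: [0.7, 0.1, -2.3]
grip_width: 0.449
grip_force: 40.9
pos [472.28 -31.24 134.77] t 6.15 F [ 0.51  0.73 -1.74] w 38.29707757913576 gf 40.91701481491327 q [-0.31  0.32  1.79  0.    1.03 -2.06]
shift tool mm [ 0.94  1.03 32.77] turn [-0.  0. -0.]
```

View pics/over.png

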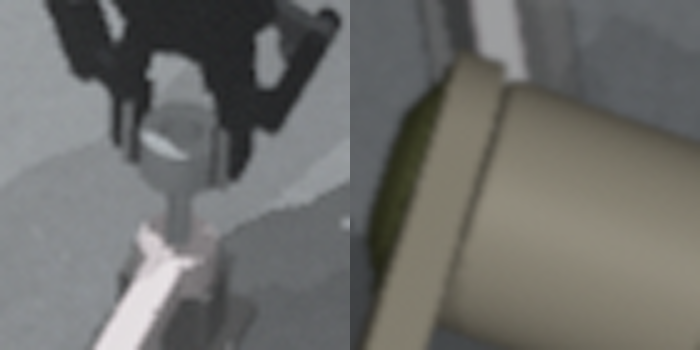

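The scene view shows the ring, centred at column ~176 of the crop, right above the pin at column ~178. Lowering now.

```bash
python3 -m jog '[[0.001,0.0005,0.006,0,0,0,0.03],[0,0,0.006,0,0,0,0.03],[0,0,0.006,0,0,0,0.03],[0,0,0.006,0,0,0,0.03],[0,0,0,0,0,0,0.03]]'; python3 -m jog '[[0,0,0.006,0,0,0,0.03],[0,0,0.006,0,0,0,0.03],[0,0,0.005,0,0,0,0.03],[0,0,0,0,0,0,0.03],[0,0,0,0,0,0,0.03]]';python3 go.py 471.2 -30.4 88 0.176
```

```text
time_s: 6.65
eef_pos: [470.5, -30.9, 109.3]
ee_rot: [-0.001, -0.087, 0.996, 0.0]
force: [-0.2, -0.1, -1.9]
grip_width: 0.452
grip_force: 40.9
time_s: 7.15
eef_pos: [471.0, -31.0, 93.2]
ee_rot: [-0.0, -0.087, 0.996, 0.0]
force: [0.3, -0.6, -1.8]
grip_width: 0.446
grip_force: 40.9
pos [470.97 -31.05  93.25] t 7.15 F [ 0.31 -0.63 -1.77] w 38.04712556804473 gf 40.92503875494003 q [-0.31  0.38  1.84 -0.    0.92 -2.06]
shift tool mm [-0.34  0.6   5.25] turn [ 0. -0. -0.]
```

```bash
python3 -m jog '[[0,0,0.002,0,0,0,0.03],[0,0,0.0015,0,0,0,0.03],[0,0,0,0,0,0,0.03]]'; python3 -m jog '[[0,0,0.001,0,0,0,0.03],[0,0,0,0,0,0,0.03],[0,0,0,0,0,0,0.03]]'
```

```text
time_s: 7.45
eef_pos: [470.9, -31.0, 89.7]
ee_rot: [-0.0, -0.087, 0.996, 0.0]
force: [0.2, -0.6, -2.6]
grip_width: 0.452
grip_force: 40.9
time_s: 7.75
eef_pos: [471.0, -31.1, 88.9]
ee_rot: [0.0, -0.087, 0.996, -0.0]
force: [0.1, -0.0, -0.6]
grip_width: 0.451
grip_force: 41.0
```

Touching. Releasing gently (opening to 55 mm), then raising.

```bash
python3 -m jog '[[0,0,0.0005,0,0,0,0.03],[0,0,0,0,0,0,0.048],[0,0,0,0,0,0,0.055],[0,0,0,0,0,0,0.06],[0,0,0,0,0,0,0.06]]'; python3 -m jog '[[0,0,-0.01,0,0,0,0.06],[0,0,-0.03,0,0,0,0.06],[0,0,-0.045,0,0,0,0.06],[0,0,-0.045,0,0,0,0.06],[0,0,0,0,0,0,0.06]]'; python3 -m jog '[[0,0.045,0,0,0,0,0.06],[0,0.045,0,0,0,0,0.06],[0,0.045,0,0,0,0,0.06],[0,0.045,0,0,0,0,0.06],[0,0,0,0,0,0,0.06]]'
python3 - <<'E'
from h import *
s=eyes.capture('scene')[...,::-1]; t=eyes.capture('top')[...,::-1]
cv2.imwrite('pics/s2.png',s);cv2.imwrite('pics/t2.png',t)
c=lambda im,x,y,w,h,k: cv2.resize(im[y:y+h,x:x+w],(w*k,h*k),interpolation=2)
cv2.imwrite('pics/seat.png',np.hstack([c(s,265,140,80,110,5),c(t,320,155,80,110,5)]))
E
```

```text
time_s: 8.25
eef_pos: [471.0, -31.1, 88.3]
ee_rot: [0.0, -0.087, 0.996, -0.0]
force: [0.2, -0.6, 0.3]
grip_width: 0.704
grip_force: 0.0
time_s: 8.75
eef_pos: [473.0, -31.6, 224.4]
ee_rot: [0.005, -0.087, 0.996, -0.002]
force: [0.7, -1.1, -0.5]
grip_width: 0.705
grip_force: 0.0
time_s: 9.25
eef_pos: [438.3, 150.2, 218.4]
ee_rot: [-0.0, -0.09, 0.996, 0.0]
force: [-0.8, -1.1, -0.6]
grip_width: 0.698
grip_force: 0.0
```

View pics/seat.png

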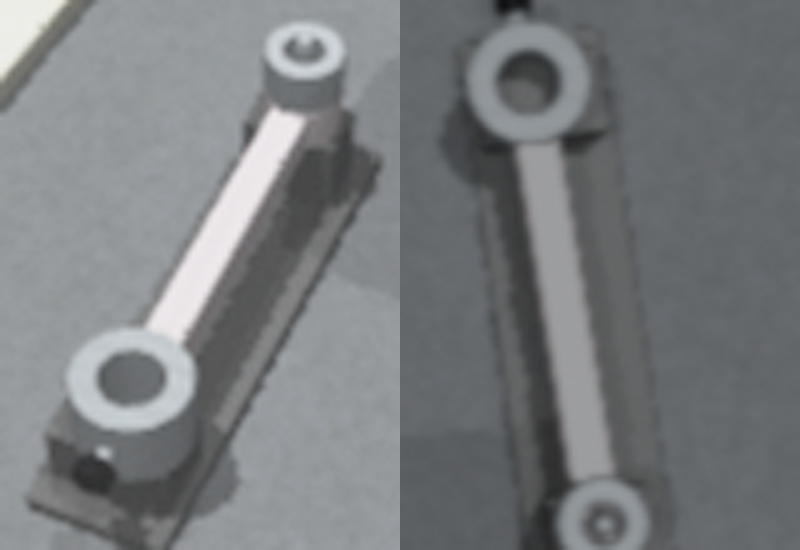

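The ring is seated on the boss, with the pin visible in its bore and the boom still in its rest. Next is the balance grasp at about (599.5, -8.0), grasp z 65, so TCP z 57.

```bash
python3 -m jog '[[-0.026,-0.037,0,0,0,0,0.06],[-0.026,-0.037,0,0,0,0,0.06],[-0.026,-0.037,0,0,0,0,0.06],[-0.026,-0.037,0,0,0,0,0.06],[-0.026,-0.037,0,0,0,0,0.055]]'>/dev/null; python3 -m jog '[[0,0,0.03,0,0,0,0.055],[0,0,0.03,0,0,0,0.055],[0,0,0,0,0,0,0.05],[0,0,0,0,0,0,0.05]]'; python3 go.py 599.5 -8 57 0.174
```

```text
time_s: 10.25
eef_pos: [600.0, -14.5, 159.1]
ee_rot: [0.0, -0.086, 0.996, -0.0]
force: [-0.2, 0.8, 1.3]
grip_width: 0.585
grip_force: 0.0
pos [599.98 -14.49 159.07] t 10.25 F [-0.23  0.83  1.27] w 49.9891233958698 gf 0.0 q [-0.22  0.55  1.37 -0.    1.22 -1.96]
shift tool mm [ -0.64   6.49 102.07] turn [-0.  0. -0.]
```

```bash
python3 -m jog '[[-0.001,0.0065,0.025,0,0,0,0.05],[0,0,0.025,0,0,0,0.05],[0,0,0.025,0,0,0,0.05],[0,0,0.015,0,0,0,0.05],[0,0,0.012,0,0,0,0.05]]'; python3 -m jog '[[0,0,0,0,0,0,0.05],[0,0,0,0,0,0,0.05]]'; python3 go.py 599.5 -8 57 0.174
```

```text
time_s: 10.75
eef_pos: [600.5, -7.3, 57.3]
ee_rot: [0.001, -0.087, 0.996, -0.0]
force: [-0.0, 0.3, 0.4]
grip_width: 0.586
grip_force: 0.0
time_s: 10.95
eef_pos: [600.5, -7.1, 57.7]
ee_rot: [0.001, -0.087, 0.996, -0.0]
force: [0.5, -0.9, 0.3]
grip_width: 0.581
grip_force: 0.0
pos [600.47  -7.11  57.71] t 10.95 F [ 0.48 -0.9   0.27] w 49.6501062490972 gf 0.0 q [-0.21  0.67  1.46 -0.    1.01 -1.95]
shift tool mm [ 1.11 -0.71  0.7 ] turn [-0.  0.  0.]
```

```bash
python3 -m jog '[[0.001,-0.001,0,0,0,0,0.03],[0,0,0,0,0,0,0.022],[0,0,0,0,0,0,0.012],[0,0,0,0,0,0,0.01],[0,0,0,0,0,0,0.01]]' 100; python3 -m jog '[[0,0,0,0,0,0,0.01],[0,0,0,0,0,0,0.01]]'; python3 -m jog '[[0,0,-0.001,0,0,0,0.01],[0,0,-0.003,0,0,0,0.01],[0,0,-0.005,0,0,0,0.01],[0,0,0,0,0,0,0.01],[0,0,0,0,0,0,0.01]]'; python3 -c "
from rig import sense;s=sense();print(s['wrist_torque'],s['force'])"
```

```text
time_s: 11.45
eef_pos: [599.3, -8.4, 57.4]
ee_rot: [0.001, -0.087, 0.996, -0.0]
force: [-2.5, -0.9, 5.2]
grip_width: 0.218
grip_force: 98.3
time_s: 11.65
eef_pos: [599.3, -8.3, 57.4]
ee_rot: [0.001, -0.087, 0.996, -0.0]
force: [-2.8, -1.4, 5.6]
grip_width: 0.216
grip_force: 98.3
time_s: 12.15
eef_pos: [598.7, -7.9, 65.1]
ee_rot: [-0.0, -0.087, 0.996, 0.0]
force: [-0.6, -0.0, -8.1]
grip_width: 0.219
grip_force: 97.8
[-0.03168727  0.02238781  0.00878799] [-0.62904534 -0.03606796 -8.1124526 ]
```

```bash
python3 -m jog '[[0,0,-0.012,0,0,0,0.01],[0,0,-0.02,0,0,0,0.01],[0,0,-0.025,0,0,0,0.01],[0,0,-0.025,0,0,0,0.01],[0,0,-0.025,0,0,0,0.01]]';python3 -m jog '[[0,0,-0.015,0,0,0,0.01],[0,0,-0.008,0,0,0,0.01],[0,0,0,0,0,0,0.01],[0,0,0,0,0,0,0.01],[0,0,0,0,0,0,0.01]]'; python3 go.py 528 -262 195 0.105
python3 - <<'E'
from m import *
s=eyes.capture('scene')[...,::-1].copy(); t=eyes.capture('top')[...,::-1].copy()
cv2.imwrite('pics/s3.png',s);cv2.imwrite('pics/t3.png',t)
c=lambda im,x,y,w,h,k: cv2.resize(im[y:y+h,x:x+w],(w*k,h*k),interpolation=2)
cv2.imwrite('pics/up.png',np.hstack([c(s,240,80,130,130,3),c(t,300,130,130,130,3)]))
E
```

```text
time_s: 12.65
eef_pos: [598.7, -7.9, 174.1]
ee_rot: [0.0, -0.087, 0.996, -0.0]
force: [0.2, -1.2, -7.6]
grip_width: 0.217
grip_force: 98.0
time_s: 13.15
eef_pos: [598.5, -7.9, 194.2]
ee_rot: [-0.001, -0.087, 0.996, 0.0]
force: [0.1, 0.9, -8.6]
grip_width: 0.219
grip_force: 98.3
pos [598.46  -7.92 194.16] t 13.15 F [ 0.11  0.89 -8.65] w 18.73559780768866 gf 98.34420919418335 q [-0.21  0.51  1.33 -0.    1.3  -1.95]
shift tool mm [ 113.43 -238.02   -0.8 ] turn [ 0.   -0.    0.07]
```

View pics/up.png

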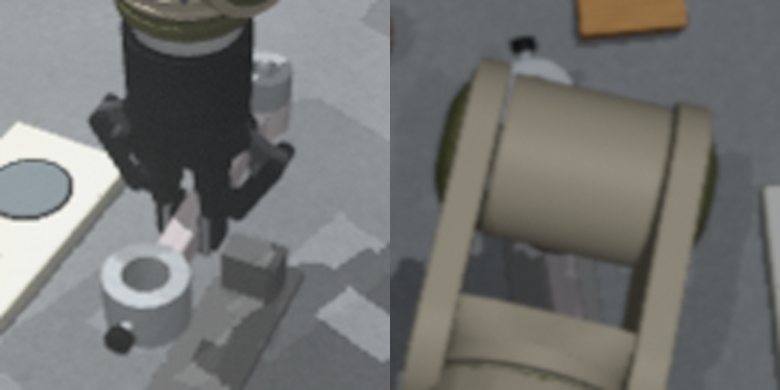

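Run:
```python
from m import *
s=cv2.imread('pics/s3.png'); s2=cv2.imread('pics/s2.png')
pc,e=steel(s,(268,155,40,36),160,230,5); pr,e2=steel(s2,(310,138,32,26),160,230,5)
print('collar',pc,e,plane('scene',pc,221.8),'pred px',proj('scene',[669.4,4.8,221.8]))
print('ring rest',pr,e2,plane('scene',pr,103))
a=s[90:130,310:345].astype(int); print((a[...,0]-a[...,2]>=5).astype(int)[::2].sum(1))
r=cv2.imread('pics/s3.png')[95:125,318:342]
print('pred ring',proj('scene',[[471.2,-30.0,239.8],[471.2,-30.0,213.8]]))
```

```text
collar [284.49 168.06] [26.03 37.13] [667.21  -4.05 221.8 ] pred px [[287.7  170.67]]
ring rest [325.41 149.17] [12.15 16.84] [472.38 -30.43 103.  ]
[21 21 20 21 21 21 18 20 20 18 15 17 15 12  8  8  9 11 14 11]
pred ring [[327.82 101.8 ]
 [327.4  111.71]]
```

Run:
```python
from m import *
s=cv2.imread('pics/s3.png')
print(s[158:200:2,288].max(1), s[174,268:310:2].max(1)); print(s[92:125:1,330].max(1))
for lo in(175,185,195):
    pc,e=steel(s,(268,155,40,36),lo,240,5); print(lo,pc,e,plane('scene',pc,221.8))
    p2,e2=steel(s,(318,94,24,20),lo-20,240,5); print('ring',p2,e2,plane('scene',p2,239.8))
```

```text
[160 164 180 179 112 112 111 110 111 118 214 215 172 115 114 112 116 114
 112 139 143] [145 147 147 181 211 210 193 112 102 106 111 115 115 122 192 199 200 156
 139 144 146]
[164 166 165 161 163 174 195 192 157 115 110 104 106 112 126 127 118 105
 106 106 105 102 104 103 105 112 125 122 124 122 123 123 122]
175 [287.82 171.23] [21.03 29.46] [670.44   5.82 221.8 ]
ring [334.32 100.76] [19.3  24.96] [460.36 -20.32 239.8 ]
185 [287.79 171.08] [21.32 28.62] [670.15   5.55 221.8 ]
ring [329.09  97.98] [ 5.95 11.7 ] [458.11 -34.78 239.8 ]
195 [287.76 171.04] [21.03 27.93] [670.1    5.44 221.8 ]
ring [329.35  98.56] [ 3.82 10.77] [459.59 -33.23 239.8 ]
```

```bash
python3 -m jog '[[0.003,-0.006,0,0,0,0,0.01],[0.006,-0.012,0,0,0,0,0.01],[0.009,-0.019,0,0,0,0,0.01],[0.010,-0.021,0,0,0,0,0.01],[0.010,-0.021,0,0,0,0,0.01]]' >/dev/null; python3 -m jog '[[0.010,-0.021,0,0,0,0,0.01],[0.010,-0.021,0,0,0,0,0.01],[0.010,-0.021,0,0,0,0,0.01],[0.010,-0.021,0,0,0,0,0.01],[0.010,-0.021,0,0,0,0,0.01]]' >/dev/null;python3 -m jog '[[0.010,-0.021,0,0,0,0,0.01],[0.008,-0.016,0,0,0,0,0.01],[0.005,-0.012,0,0,0,0.02,0.01],[0.003,-0.006,0,0,0,0.03,0.01],[0,0,0,0,0,0.02,0.01]]' >/dev/null;python3 -m jog '[[0,0,0,0,0,0,0.01],[0,0,0,0,0,0,0.01],[0,0,0,0,0,0,0.01]]'; python3 go.py 527.8 -263.1 163 0.107
```

```text
time_s: 15.05
eef_pos: [528.2, -262.5, 195.3]
ee_rot: [0.0, -0.053, 0.999, 0.0]
force: [0.5, 0.3, -7.8]
grip_width: 0.219
grip_force: 98.3
pos [ 528.16 -262.45  195.32] t 15.05 F [ 0.5   0.3  -7.81] w 18.67121896000522 gf 98.34053993225098 q [-0.66  0.49  1.36  0.    1.29 -2.34]
shift tool mm [ 0.43 -0.61 32.32] turn [ 0.  0. -0.]
```

```bash
python3 -m jog '[[0.0005,-0.0005,0.004,0,0,0,0.01],[0,0,0.008,0,0,0,0.01],[0,0,0.008,0,0,0,0.01],[0,0,0.007,0,0,0,0.01],[0,0,0.004,0,0,0,0.01]]' >/dev/null; python3 -m jog '[[0,0,0,0,0,0,0.01],[0,0,0,0,0,0,0.01],[0,0,0,0,0,0,0.01],[0,0,0,0,0,0,0.01]]'; python3 go.py 527.8 -263.1 163 0.107
python3 - <<'E'
from m import *
s=eyes.capture('scene')[...,::-1].copy(); t=eyes.capture('top')[...,::-1].copy()
z=85+sense()['eef_pos'][2]-57.4
p=proj('scene',[[598.9,-255.3,z]])[0]; q=proj('top',[[598.9,-255.3,z]])[0]; print('pred',z,p,q)
for n,im,c,w,lo in(('scene',s,p,36,185),('top',t,q,40,125)):
    try:
        f,e=steel(im,(int(c[0]-w/2),int(c[1]-w/2),w,w),lo,240,4); print(n,f,e,plane(n,f,z))
    except Exception as x: print(n,x)
x,y=int(p[0]-65),int(p[1]-90)
c=lambda im,x,y,w,h,k: cv2.resize(im[max(y,0):max(y,0)+h,x:x+w],(w*k,h*k),interpolation=2)
cv2.imwrite('pics/end.png',np.hstack([c(s,x,y,130,130,3),c(t,400,140,130,130,3)]))
E
```

```text
time_s: 15.95
eef_pos: [527.6, -263.8, 164.6]
ee_rot: [0.0, -0.052, 0.999, -0.0]
force: [-0.0, 0.8, -8.8]
grip_width: 0.218
grip_force: 98.3
pos [ 527.58 -263.76  164.62] t 15.95 F [-0.03  0.78 -8.76] w 18.621573526091336 gf 98.34108352661133 q [-0.66  0.52  1.4  -0.    1.22 -2.34]
shift tool mm [-0.29  0.63  1.62] turn [-0.  0. -0.]
pred 192.10273451726363 [211.86 114.61] [475.2  200.43]
scene [211.98 114.97] [14.02 24.21] [ 599.72 -254.19  192.1 ]
top [474.96 199.84] [26.17 27.69] [ 600.1  -254.82  192.1 ]
```

View pics/end.png

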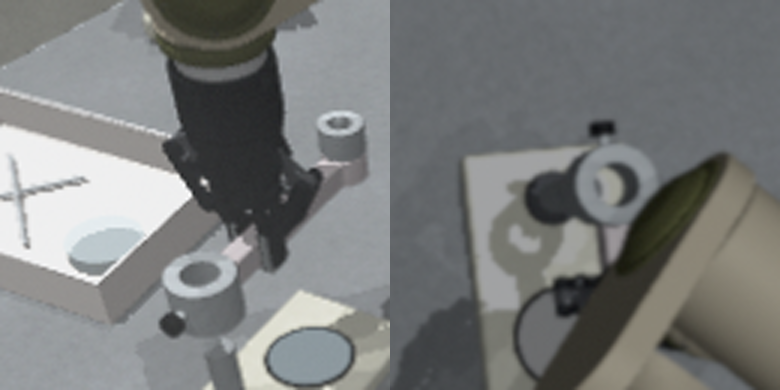

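The collar measures within about 1.5 mm of the post axis in both views, roughly 32 mm above it. The boom is level, the ring is seated, and the tail points over the base. Handing in.

```bash
python3 -c "
from rig import finish_job;print(finish_job())"
```

```text
the job is handed in; nothing more can be done
None
```

The job is handed in, with no verdict returned. The ring is seated on the tail pin, and the boom is held still and level near its balance point, tail over the base. The collar is within about 1.5 mm of the post axis, about 32 mm above the post top.

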